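Shut the oil feed unit and set its valve two turns open

TASK

Press the sprung filler cap of the oil tank down until its catch snaps in and holds it shut. Then turn the valve's handwheel by its upright handle clockwise until it is closed against its stop, back it off exactly two full turns, and finish there still gripping the handle, so that the setting cannot creep while I tighten the gland nut. Leave the oil can, the spanner and the tin where they stand.

Things in the scene. Friction and masses are not known exactly. Their poses are not given: they have to be found in the camera images.
- feed_unit: Oil feed unit, fixed to the bench: dark base plate 150 (x) x 360 (y) x 10 mm with a blue tank 132 x 132 mm, 95 mm high, at its +y end, a brass wheel valve in the middle and a small steel block with brass-plugged outlets at its -y end. Origin: under the middle of the unit, on the bench; x to the back of the unit (away from its front), y along the plate from the block to the tank, z up. Tank centre at y +103 mm; the valve's vertical axis at x 0, y -45 mm.
- cap (a joint): Hinge of the tank's steel filler cap, rad: 0 = fully shut, grows as the cap swings up (0.4 to 0.9 at the start). A weak spring swings it up again, to about 0.3 to 0.45, unless the catch holds it (1 to 2 N push it down until then). From about 0.13 on it goes against the spring roller of the catch: 6 to 12 N pressed at the lip; then it snaps to 0 (shut means under 0.03) and stays.
- cap_hinge (a point): Middle of the cap's hinge axis, which runs along the unit's y at the back edge of the cap, 112 mm above the bench. The frame turns with the cap: its -x runs from the hinge to the lip along the plate, z is normal to the plate's upper face.
- cap_lip (a point): Point on the upper face of the cap near its free front edge, the place to press: 76 mm from the hinge axis; the cap is a plate 82 mm long, 72 mm wide (y), 4 mm thick. When shut its upper face is 114 mm above the bench. The catch in front of the lip stays below the cap's upper face.
- wheel (a joint): Turning of the valve's handwheel, rad: 0 = closed on its stop (firm), grows as it is opened anticlockwise seen from above; starts 1.2 to 5.2 rad open; up to 27. Two turns open = 12.57. Friction about 0.15 Nm (3 to 4 N at the handle); it stays where it is left. The wheel rises 3 mm with each turn of opening.
- wheel_hub (a point): Centre of the handwheel (steel, vertical axis, 101 mm over the rim, rim bar 11 mm thick), on the axis, 130 mm above the bench when closed. Rim top 10 mm above this point, hub nut top 18 mm above it.
- handle_grip (a point): Middle of the black upright handle on the rim: the place to grip. 18 mm diameter, 53 mm long, vertical, its axis 45 mm from the wheel axis; it reaches 28 mm below and 25 mm above this point. It spins freely on its pin, so a gripper can carry it round the circle without turning.
- handle: The same black handle, its origin at the lower end, on its axis, z up.
- oil_can: Oil can with long thin spout, 62 mm across, 151 mm high, stands to the tank's side of the unit; loose, leave alone. Origin: centre of its underside.
- spanner_17: Open-ended spanner, 36 x 188 x 7 mm, lies in front of the unit; loose, leave alone. Origin: centre of its underside.
- screw_tin: Round tin with lid, 72 mm across, 50 mm high, stands in front of the tank; loose, leave alone. Origin: centre of its underside.

How it is judged:
By the outcome, as a careful person would: the job done as asked, in the order asked, and still so for the second after the job is handed in, while the arm keeps its last pose, push and grip.
It also fails if it takes over 72 s, if anything falls off the work surface, if the arm or the gripper's body presses on something with over 40 N, if the wrist force passes 120 N, or if a joint passes its speed limit or range.

ROBOT

A 6-joint arm with a two-finger parallel gripper is mounted at the origin on a cart in front of the work surface, level with it; the furniture and walls round the work are solid. World frame = base frame: x ahead of the robot, y to its left, z up, the work surface at z = 0. Lengths are in m, angles in rad, forces in N, time in s.
With the tool pointing down it reaches from about 0.325 to 0.85 m from the base axis. Payload 4.4 kg.
Tool frame: the origin (TCP) lies midway between the tips of the shut fingers; the grasp point (between the pads) lies manip.grip_depth behind it (manip.grip_depth is the distance from the TCP to the grasp point, in m); z points along the fingers, y is the line along which they close (so a half turn about z gives the same grasp; the last joint's range is limited). The gripper opens to 94 mm and grips with 3 to 60 N. Pads are 16 mm wide; open, the fingers measure 119 mm over their backs; the gripper's body (75 mm by 177 mm) begins 78 mm behind the grasp point.
Start: joints at [1.046, 0.207, 1.542, -0, 1.393, -0.15], TCP at [0.21, 0.535, 0.205] pointing down, gripper open.
Joint ranges: [-2.73, 2.73], [-0.86, 2.22], [0.23, 2.46], [-1.11, 4.25], [0.08, 2.63], [-2.82, 2.82]. Speed limits (rad/s): [2.79, 2.79, 3.14, 3.14, 3.14, 3.14].

INTERFACE

Orientations are given as a rotation vector (axis times angle).
In Python, from workcell import state, cams, job, manip gives the robot as it stands.
- The arm moves only by the tool play_rows, never from a script. Its arguments are lists of equal length, an entry for each row: "xyz": the shift along the tool's x, y, z in cm, a list of three; "spin": the turn about the tool's z in rad. A call has 1 to 20 rows; each row shifts and turns the commanded pose from where the row before left it, along the tool's axes as they then stand; what a row does not reach is not made up. A row lasts 1/8 s, in which the tool goes at most 62.5 mm and 10.7 degrees, less where a joint would pass 70% of its speed; a pose out of reach is approached as far as the arm can. A call with a gripper value outside its range is refused whole. "grip" is the closure, from 0 (fully open) to 1 (shut), set as the call begins (left out, the last holds). The fingers move at their own pace and stop on an object; "grip_force" is the grip in N (left out, the last holds). Time passes only in rows, so rows that do not move let the fingers close. It gives the time, the measured TCP pose, the force, the opening and the grip force at its end, in the units of the state.
- state(): the state, without advancing time (a new reading comes with each control period).
- cams.read_camera(name): name is "side" or "top" or "wrist"; returns a dict with "color" (384x512x3 uint8, red, green, blue), "vertical_fov" (degrees; the focal length in pixels is half the picture's height over the tangent of half this angle, whatever the lens; pixels are square), "cx", "cy" (the principal point, pixels), "rvec" (rotation vector, rad) and "tvec" (3), from world to camera coordinates, as OpenCV has them. Camera axes: x right, y down, z forward; pixel columns grow to the right and rows downward; lengths in m; the calibration is good to about 2 mm. A picture is of the moment at which its call begins. There is no depth.
- job.job_done(): hands the job in; it is judged then, once.
The state is a dict: "t": time; "joint_positions": joint angles; "joint_vel": joint speeds; "joint_efforts": joint torques, N m; "tcp_pos": TCP position; "tool_rot": TCP orientation; "ft_force": force on the tool from outside, world axes, zero at the start; "ft_torque": the same for the moment, N m; "gripper_width": finger opening in m; "finger_force": force on a finger pad.
Only numpy, scipy, OpenCV 4.12 (cv2) and the standard library are available. Lean on these libraries where they do the work, as an engineer would, in place of code of your own. Each camera call takes 0.05 s, during which the arm holds its last target. There are 200 camera calls.

## Working session

There is one attempt and no reset: what is moved stays moved. The work goes in short steps, Python scripts to look and compute and a tool call to move; the robot and the scene stay as the last step left them, time stands still between calls to the robot, and variables do not carry over. Pictures are saved under pics/ and viewed, at most 10 in all, crops included, and the job is handed in when it is done.

Besides the shell and the picture viewer there is one more tool, called by a JSON object that holds its "method" and its "body", one argument or row to a line. play_rows: Moves the arm, as the interface text tells. Its arguments: {"type":"object","properties":{"xyz":{"type":"array"},"spin":{"type":"array"},"grip":{"type":"number"},"grip_force":{"type":"number"}},"required":["xyz","spin"]}

```bash
mkdir -p pics; cat > h.py <<'E'
import numpy as np, cv2
from workcell import state, cams, job, manip
def cam(n):
    c=cams.read_camera(n); c['f']=c['color'].shape[0]/2/np.tan(np.radians(c['vertical_fov'])/2)
    c['R']=cv2.Rodrigues(np.array(c['rvec'],float))[0]; c['t']=np.array(c['tvec'],float); return c
def ray(c,u,v):
    d=c['R'].T@np.array([(u-c['cx'])/c['f'],(v-c['cy'])/c['f'],1]); return -c['R'].T@c['t'],d
def onz(c,u,v,z):
    o,d=ray(c,u,v); return o+d*(z-o[2])/d[2]
def px(c,p):
    q=c['R']@np.array(p)+c['t']; return q[:2]/q[2]*c['f']+[c['cx'],c['cy']]
def save(c,n): cv2.imwrite('pics/'+n,c['color'][:,:,::-1])
E
python3 - <<'E'
from h import *
a=[cam('top'),cam('side')]
cv2.imwrite('pics/a.png',a[0]['color'][:,:,::-1]);cv2.imwrite('pics/b.png',a[1]['color'][:,:,::-1])
np.save('c0.npy',np.array(a,dtype=object),allow_pickle=True)
for c in a: print(-c['R'].T@c['t'],c['R'][2],c['f'])
s=state();print(s,manip.grip_depth)
E
```

```text
[0.38859924 0.23061466 0.97881721] [ 0.12867608 -0.03024243 -0.99122543] 348.8356921206059
[ 0.37473995 -0.41660821  0.67606551] [ 0.14370565  0.75509894 -0.63966732] 420.7174186910022
{'t': 0.1, 'joint_positions': array([ 1.04650284e+00,  2.07369870e-01,  1.54280371e+00, -1.68008306e-05,
        1.39346099e+00, -1.50544016e-01]), 'joint_vel': array([ 7.43884308e-05, -1.76879452e-03, -1.92611960e-03, -3.21984175e-04,
       -7.61444502e-04,  7.94087463e-04]), 'joint_efforts': array([ 1.47392384e-03, -3.71860671e+01, -2.82296437e+01,  7.01256981e-02,
        3.10506031e-02, -2.32331155e-05]), 'tcp_pos': array([0.20961269, 0.5346596 , 0.20439048]), 'tool_rot': array([-5.83545652e-01, -3.08624704e+00,  3.03452969e-03]), 'ft_force': array([0.26910464, 0.33071261, 0.6607185 ]), 'ft_torque': array([ 0.03663034, -0.02152463,  0.01821275]), 'finger_force': 0.0, 'gripper_width': 0.09363055232844995} 0.0188
```

View pics/a.png

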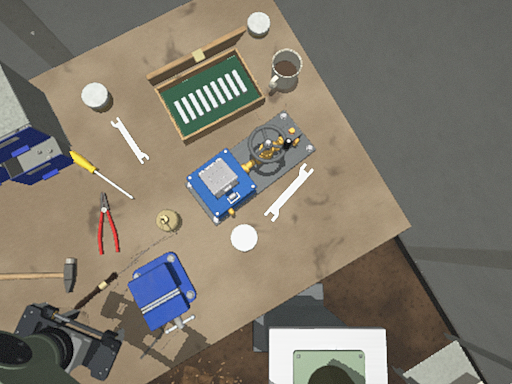

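View pics/b.png

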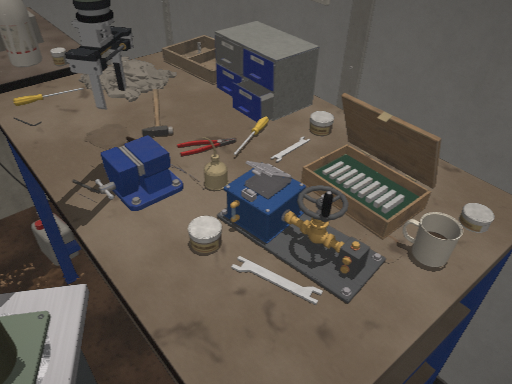

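The top view has the tank at about (222,182), the wheel at (267,146), and the dark handle knob near (288,142). The side view has the cap up at (268,172), the wheel at (323,203) and the handle at (327,203). I'll zoom in on both.

```bash
python3 - <<'E'
from h import *
a=np.load('c0.npy',allow_pickle=True)
t=a[0]['color'][105:230,180:325]; s=a[1]['color'][150:300,210:390]
t=cv2.resize(t,(725,625))[:600]; s=cv2.resize(s,(720,600))
cv2.imwrite('pics/c.png',t[:,:,::-1]);cv2.imwrite('pics/d.png',s[:,:,::-1])
# base plate corners onto z=.01
for u,v in [(283,113),(314,148),(222,182)]: print(onz(a[0],u,v,.01))
E
```

```text
[0.7520207 0.122373  0.01     ]
[0.6497377  0.03319703 0.01      ]
[0.54682186 0.29393781 0.01      ]
```

View pics/c.png

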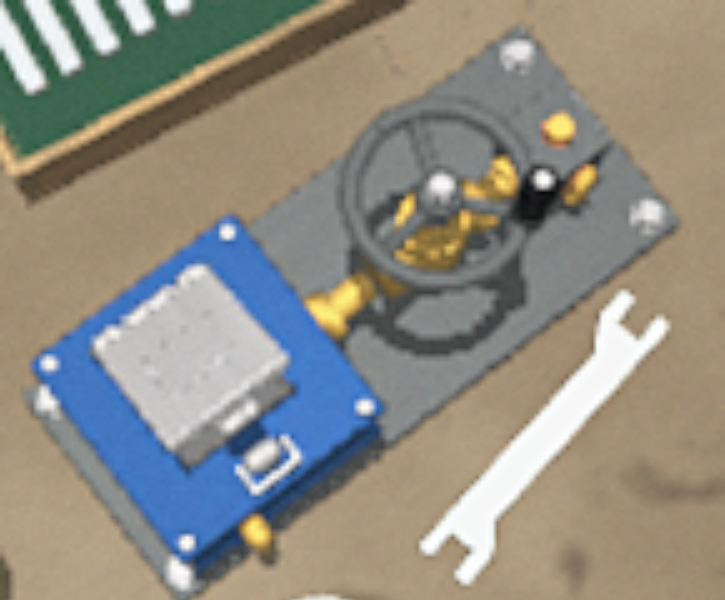

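View pics/d.png

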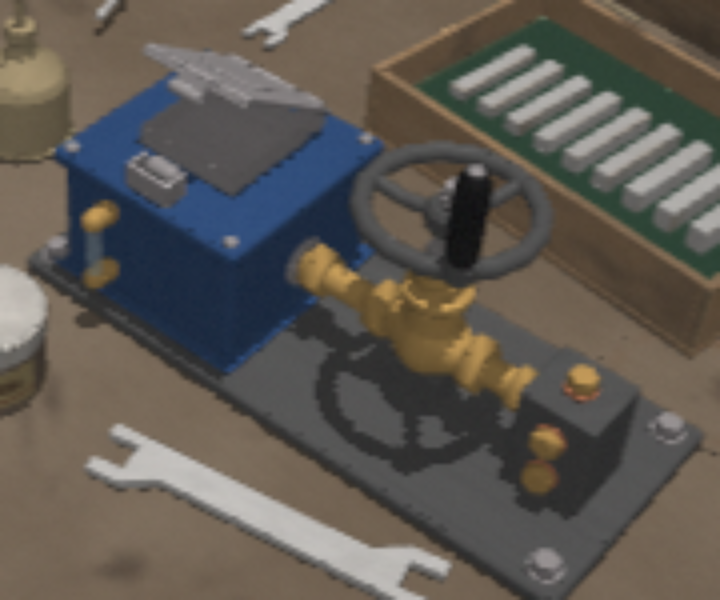

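The crops show: hub nut top (440,188), handle top (543,180) and lid screws (228,232), (48,363), (187,541), (366,407) in the top crop. In the side crop the handle top is at (477,172), its bottom at (463,262), and the hub nut at (447,205).

```bash
python3 - <<'E'
from h import *
a=np.load('c0.npy',allow_pickle=True); T,S=a
f=lambda u,v:(180+u/5,105+v/5)
g=lambda u,v:(210+u/4,150+v/4)
def tri(p,q):
    P=[c['f']and np.array([[c['f'],0,c['cx']],[0,c['f'],c['cy']],[0,0,1]])@np.c_[c['R'],c['t']] for c in (T,S)]
    x=cv2.triangulatePoints(P[0],P[1],np.array(p,float).reshape(2,1),np.array(q,float).reshape(2,1)); return (x[:3]/x[3]).ravel()
print('hub',tri(f(440,188),g(450,195)),'htop',tri(f(543,180),g(477,172)))
sc=np.array([onz(T,*f(*p),.097) for p in [(228,232),(48,363),(187,541),(366,407)]]);print(sc,sc.mean(0))
hub=onz(T,*f(440,188),.150);print('hub@.15',hub)
tc=sc.mean(0); y=(tc-hub)[:2];print(np.linalg.norm(y),np.degrees(np.arctan2(y[1],y[0])))
y/=np.linalg.norm(y); x=np.array([y[1],-y[0]]); o=hub[:2]+.045*y
# angle from screws also
xa=(sc[0]+sc[3]-sc[1]-sc[2])[:2];print('y dir from screws',np.degrees(np.arctan2(-xa[1],-xa[0])))
print('origin',o,'x',x,'y',y)
for p in [(175,445),(290,355),(95,345),(205,265)]:  # cap corners
  for z in (.114,.14,.15):
    w=onz(T,*f(*p),z)[:2]-o; print(p,z,w@x,w@y)
lp=tri(f(232,400),g(230,76)); print(lp, (lp[:2]-o)@x,(lp[:2]-o)@y)
for p in [(145,48),(325,103)]:pass
print('lipcorners',[(q:=tri(f(*p),g(*r)),(q[:2]-o)@x,(q[:2]-o)@y) for p,r in [((175,445),(145,48)),((290,355),(325,103))]])
E
```

```text
hub [0.62445497 0.17444946 0.14260973] htop [0.61580164 0.1298944  0.19485597]
[[0.61282969 0.28081102 0.097     ]
 [0.54264948 0.37092483 0.097     ]
 [0.45270333 0.297999   0.097     ]
 [0.52250192 0.20842244 0.097     ]] [0.53267111 0.28953932 0.097     ]
hub@.15 [0.62337085 0.17478481 0.15      ]
0.1462704412269143 128.32216120508838
y dir from screws 127.91859118927
origin [0.59546714 0.21008895] x [0.78453659 0.62008253] y [-0.62008253  0.78453659]
(175, 445) 0.114 -0.017328841509622744 0.13319779354048697
(175, 445) 0.14 -0.02130449425626641 0.13353392706199047
(175, 445) 0.15 -0.022833591466513932 0.13366320918564567
(290, 355) 0.114 -0.015879857387523434 0.060077063501662906
(290, 355) 0.14 -0.01989907261949963 0.06261151009039893
(290, 355) 0.15 -0.021444924631798232 0.06358629723991285
(95, 345) 0.114 0.04743827555894978 0.13460598461696047
(95, 345) 0.14 0.04151545407228906 0.13489978206163694
(95, 345) 0.15 0.039237445808188755 0.13501278107882023
(205, 265) 0.114 0.046870752764555365 0.06617550585924002
(205, 265) 0.14 0.04096499337197119 0.06852660792286934
(205, 265) 0.15 0.03869354745174659 0.06943087794734214
[0.52645144 0.27294385 0.15211076] -0.015170116926072832 0.09210739136038922
lipcorners [(array([0.49323244, 0.3003998 , 0.15523582]), np.float64(-0.024206681991669983), np.float64(0.13424610986743415)), (array([0.56150782, 0.24323863, 0.15168808]), np.float64(-0.006086794129609789), np.float64(0.047064718835527534))]
```

{"method": "play_rows", "body": {
  "xyz": [
    [-2.9,-1,0],
    [-2.9,-1,0],
    [-2.9,-1,0],
    [-2.9,-1,0],
    [-2.9,-1,0],
    [-2.9,-1,0],
    [-2.9,-1,0],
    [-2.9,-1,0],
    [-2.9,-1,0],
    [-2.9,-1,0],
    [-2.9,-1,0],
    [-2.9,-0.8,0],
    [-3.3,-0.8,0],
    [0,0,0],
    [0,0,0]
  ],
  "spin": [0,0,0,0,0,0,0,0,0,0,0,0,0,0,0],
  "grip": 1,
  "grip_force": 20
}}

```text
t: 1.98
tcp_pos: [0.5178, 0.2791, 0.2048]
tool_rot: [-0.584, -3.085, 0.0]
ft_force: [0.3, 0.3, -0.5]
gripper_width: 0.0001
finger_force: 0.0
```

{"method": "play_rows", "body": {
  "xyz": [
    [0,0,1],
    [0,0,1],
    [0,0,1],
    [0,0,1],
    [0,0,1],
    [0,0,1],
    [0,0,0.7],
    [0,0,0.5],
    [0,0,0.4],
    [0,0,0.4],
    [0,0,0.4],
    [0,0,0.3],
    [0,0,0.2],
    [0,0,0]
  ],
  "spin": [0,0,0,0,0,0,0,0,0,0,0,0,0,0]
}}

```text
t: 3.72
tcp_pos: [0.5183, 0.2788, 0.1158]
tool_rot: [-0.584, -3.086, 0.001]
ft_force: [-0.9, 0.8, -0.2]
gripper_width: 0.0001
finger_force: 0.0
```

{"method": "play_rows", "body": {
  "xyz": [
    [0,0,0.1],
    [0,0,0.1],
    [0,0,0.1],
    [0,0,0]
  ],
  "spin": [0,0,0,0]
}}

```text
t: 4.22
tcp_pos: [0.5186, 0.2788, 0.1136]
tool_rot: [-0.584, -3.087, 0.0]
ft_force: [-1.5, 0.2, 2.5]
gripper_width: 0.0003
finger_force: 0.9
```

```bash
python3 - <<'E'
from h import *
c=cam('side'); cv2.imwrite('pics/e.png',cv2.resize(c['color'][130:280,200:380],(720,600))[:,:,::-1]); print(state()['ft_force'])
E
```

```text
[-1.32898745 -0.31314656  1.54426112]
```

View pics/e.png

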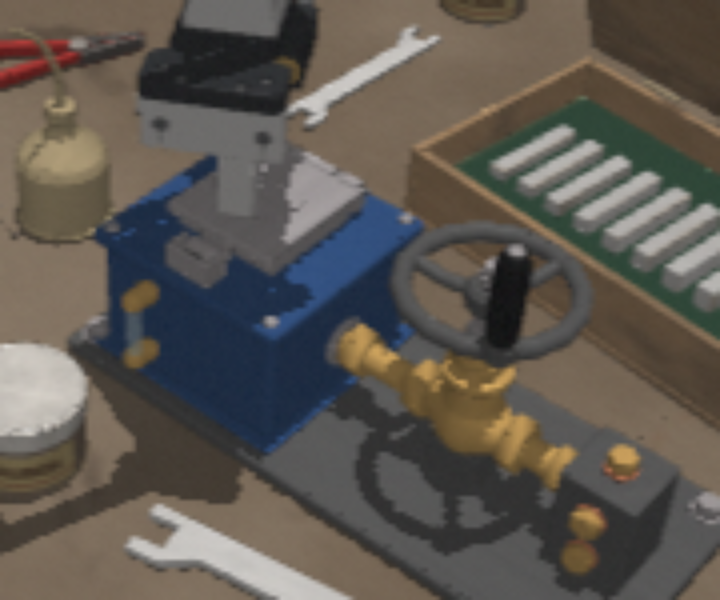

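The cap lies nearly flat under the fingers, with its lip near the catch at (200,255). The force is still low, so I'll press further.

{"method": "play_rows", "body": {
  "xyz": [
    [0,0,0.1],
    [0,0,0.1],
    [0,0,0.1],
    [0,0,0]
  ],
  "spin": [0,0,0,0]
}}

```text
t: 4.78
tcp_pos: [0.5186, 0.2789, 0.1131]
tool_rot: [0.583, 3.087, -0.0]
ft_force: [-5.1, -2.4, 13.8]
gripper_width: -0.0
finger_force: 6.8
```

{"method": "play_rows", "body": {
  "xyz": [
    [0,0,0.1],
    [0,0,0.1],
    [0,0,0]
  ],
  "spin": [0,0,0]
}}

```text
t: 5.15
tcp_pos: [0.5187, 0.2788, 0.1128]
tool_rot: [0.583, 3.087, -0.001]
ft_force: [-9.2, -4.0, 20.7]
gripper_width: 0.0008
finger_force: 10.5
```

{"method": "play_rows", "body": {
  "xyz": [
    [0,0,-0.6],
    [0,0,-1.5],
    [0,0,-2],
    [0,0,-2],
    [0,0,-2],
    [0,0,-2],
    [-1.5,-1,0],
    [-2,-1.5,0],
    [-3,-2.2,0],
    [-3,-2.2,0],
    [-3,-2.1,0],
    [-2,-1.3,0],
    [0,0,0],
    [0,0,0]
  ],
  "spin": [0,0,0,0,0,0,0,0,0,0,0,0,0,0],
  "grip": 0.45
}}

```text
t: 6.9
tcp_pos: [0.6154, 0.1307, 0.209]
tool_rot: [-0.583, -3.086, -0.001]
ft_force: [-0.2, -0.4, -0.2]
gripper_width: 0.0516
finger_force: 0.0
```

```bash
python3 - <<'E'
from h import *
c=cam('side'); w=cam('wrist'); 
im=np.hstack([cv2.resize(c['color'][130:280,210:360],(450,450)),cv2.resize(w['color'],(350,262))[:, :].repeat(1,0) if 0 else cv2.copyMakeBorder(cv2.resize(w['color'],(350,262)),0,188,0,0,0)])
cv2.imwrite('pics/f.png',im[:,:,::-1]); print(state()['ft_force'])
E
```

```text
[-0.4731665   0.52847237  0.1015515 ]
```

View pics/f.png

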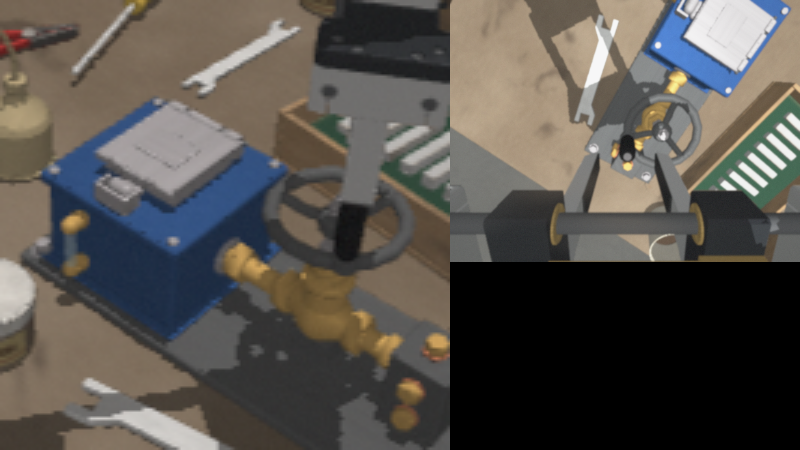

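The cap is flat and latched at (170,150), and in the wrist view the handle top at (627,145) sits between the two fingers. I'll go down and grip.

{"method": "play_rows", "body": {
  "xyz": [
    [0,0,1],
    [0,0,1],
    [0,0,1],
    [0,0,1],
    [0,0,0.8],
    [0,0,0.6],
    [0,0,0]
  ],
  "spin": [0,0,0,0,0,0,0]
}}

```text
t: 7.88
tcp_pos: [0.6157, 0.13, 0.1548]
tool_rot: [-0.584, -3.086, 0.0]
ft_force: [-0.4, 0.1, 0.6]
gripper_width: 0.0517
finger_force: 0.0
```

{"method": "play_rows", "body": {
  "xyz": [
    [0,0,0],
    [0,0,0],
    [0,0,0],
    [0,0,0],
    [0,0,0],
    [0,0,0],
    [0,0,0]
  ],
  "spin": [0,0,0,0,0,0,0],
  "grip": 1,
  "grip_force": 30
}}

```text
t: 8.75
tcp_pos: [0.6164, 0.1307, 0.1556]
tool_rot: [0.583, 3.086, 0.002]
ft_force: [1.0, 4.3, -1.1]
gripper_width: 0.0166
finger_force: 30.0
```

```bash
python3 - <<'E'
import numpy as np
for n,st in ((20,18),):
  p=np.radians(-101+np.arange(0,361,6)); P=4.5*np.c_[np.cos(p),np.sin(p)]
  d=np.diff(P,axis=0).round(2)
  for i in range(0,60,10): print(i*6-101,d[i:i+10].tolist())
E
```

```text
-101 [[0.47, -0.07], [0.47, -0.02], [0.47, 0.03], [0.46, 0.08], [0.45, 0.13], [0.44, 0.18], [0.42, 0.22], [0.39, 0.26], [0.36, 0.3], [0.33, 0.34]]
-41 [[0.29, 0.37], [0.25, 0.4], [0.21, 0.42], [0.16, 0.44], [0.11, 0.46], [0.07, 0.47], [0.02, 0.47], [-0.03, 0.47], [-0.08, 0.46], [-0.13, 0.45]]
19 [[-0.18, 0.44], [-0.22, 0.42], [-0.26, 0.39], [-0.3, 0.36], [-0.34, 0.33], [-0.37, 0.29], [-0.4, 0.25], [-0.42, 0.21], [-0.44, 0.16], [-0.46, 0.11]]
79 [[-0.47, 0.07], [-0.47, 0.02], [-0.47, -0.03], [-0.46, -0.08], [-0.45, -0.13], [-0.44, -0.18], [-0.42, -0.22], [-0.39, -0.26], [-0.36, -0.3], [-0.33, -0.34]]
139 [[-0.29, -0.37], [-0.25, -0.4], [-0.21, -0.42], [-0.16, -0.44], [-0.11, -0.46], [-0.07, -0.47], [-0.02, -0.47], [0.03, -0.47], [0.08, -0.46], [0.13, -0.45]]
199 [[0.18, -0.44], [0.22, -0.42], [0.26, -0.39], [0.3, -0.36], [0.34, -0.33], [0.37, -0.29], [0.4, -0.25], [0.42, -0.21], [0.44, -0.16], [0.46, -0.11]]
```

{"method": "play_rows", "body": {
  "xyz": [
    [0.47,-0.07,0],
    [0.47,-0.02,0.01],
    [0.47,0.03,0],
    [0.46,0.08,0.01],
    [0.45,0.13,0],
    [0.44,0.18,0.01],
    [0.42,0.22,0],
    [0.39,0.26,0.01],
    [0.36,0.3,0],
    [0.33,0.34,0.01]
  ],
  "spin": [0,0,0,0,0,0,0,0,0,0]
}}

```text
t: 10.0
tcp_pos: [0.5841, 0.1575, 0.1553]
tool_rot: [0.583, 3.081, -0.003]
ft_force: [6.4, -1.8, -3.1]
gripper_width: 0.0168
finger_force: 30.0
```

{"method": "play_rows", "body": {
  "xyz": [
    [0.29,0.37,0],
    [0.25,0.4,0.01],
    [0,0,0]
  ],
  "spin": [0,0,0]
}}

```text
t: 10.38
tcp_pos: [0.5813, 0.1665, 0.1552]
tool_rot: [0.583, 3.082, -0.004]
ft_force: [5.4, -1.6, -2.1]
gripper_width: 0.0167
finger_force: 30.0
```

{"method": "play_rows", "body": {
  "xyz": [
    [0.21,0.42,0],
    [0.16,0.44,0.01],
    [0,0,0]
  ],
  "spin": [0,0,0]
}}

```text
t: 10.75
tcp_pos: [0.5806, 0.1754, 0.155]
tool_rot: [0.583, 3.083, -0.005]
ft_force: [4.5, -2.6, -1.8]
gripper_width: 0.017
finger_force: 30.0
```

{"method": "play_rows", "body": {
  "xyz": [
    [0.11,0.46,0],
    [0.07,0.47,0.01],
    [0,0,0]
  ],
  "spin": [0,0,0]
}}

```text
t: 11.12
tcp_pos: [0.5818, 0.1854, 0.1549]
tool_rot: [0.584, 3.085, -0.004]
ft_force: [3.1, -3.8, -0.2]
gripper_width: 0.0169
finger_force: 30.0
```

{"method": "play_rows", "body": {
  "xyz": [
    [0.02,0.47,0],
    [-0.03,0.47,0.01],
    [0,0,0]
  ],
  "spin": [0,0,0]
}}

```text
t: 11.5
tcp_pos: [0.5849, 0.1943, 0.1547]
tool_rot: [0.584, 3.086, -0.004]
ft_force: [2.5, -4.5, 0.4]
gripper_width: 0.017
finger_force: 30.0
```

{"method": "play_rows", "body": {
  "xyz": [
    [-0.08,0.46,0],
    [-0.13,0.45,0.01],
    [0,0,0]
  ],
  "spin": [0,0,0]
}}

```text
t: 11.88
tcp_pos: [0.5898, 0.2024, 0.1546]
tool_rot: [0.584, 3.087, -0.003]
ft_force: [1.4, -5.2, 1.6]
gripper_width: 0.0171
finger_force: 30.0
```

```bash
python3 - <<'E'
import numpy as np
P=np.array([[.6164,.1307],[.5841,.1575],[.5813,.1665],[.5806,.1754],[.5818,.1854],[.5849,.1943]])
A=np.c_[2*P,np.ones(len(P))]; s=np.linalg.lstsq(A,(P**2).sum(1),rcond=None)[0]
print(s[:2],np.sqrt(s[2]+s[:2]@s[:2]))
A=2*P; # fixed r
from scipy.optimize import least_squares as L
print(L(lambda c:np.linalg.norm(P-c,axis=1)-.045,[.624,.175]).x)
E
```

```text
[0.62580857 0.17495439] 0.04524261156968158
[0.62555007 0.17482177]
```

{"method": "play_rows", "body": {
  "xyz": [
    [-0.18,0.44,0],
    [-0.22,0.42,0.01],
    [0,0,0]
  ],
  "spin": [0,0,0]
}}

```text
t: 12.25
tcp_pos: [0.5964, 0.2093, 0.1545]
tool_rot: [-0.584, -3.087, 0.002]
ft_force: [-0.2, -4.2, 3.4]
gripper_width: 0.0172
finger_force: 30.0
```

{"method": "play_rows", "body": {
  "xyz": [
    [-0.26,0.39,0],
    [-0.3,0.36,0.01],
    [0,0,0]
  ],
  "spin": [0,0,0]
}}

```text
t: 12.62
tcp_pos: [0.6043, 0.2148, 0.1544]
tool_rot: [-0.584, -3.087, 0.0]
ft_force: [-0.7, -4.9, 3.3]
gripper_width: 0.0167
finger_force: 30.0
```

{"method": "play_rows", "body": {
  "xyz": [
    [-0.34,0.33,0],
    [-0.37,0.29,0.01],
    [0,0,0]
  ],
  "spin": [0,0,0]
}}

```text
t: 13.0
tcp_pos: [0.6136, 0.2185, 0.1543]
tool_rot: [0.584, 3.087, 0.001]
ft_force: [-2.3, -3.1, 4.6]
gripper_width: 0.0171
finger_force: 30.0
```

{"method": "play_rows", "body": {
  "xyz": [
    [-0.4,0.25,0],
    [-0.42,0.21,0.01],
    [0,0,0]
  ],
  "spin": [0,0,0]
}}

```text
t: 13.38
tcp_pos: [0.6228, 0.22, 0.1543]
tool_rot: [-0.583, -3.087, -0.002]
ft_force: [-2.2, -2.9, 4.6]
gripper_width: 0.0169
finger_force: 30.0
```

{"method": "play_rows", "body": {
  "xyz": [
    [-0.44,0.16,0],
    [-0.46,0.11,0],
    [0,0,0]
  ],
  "spin": [0,0,0]
}}

```text
t: 13.75
tcp_pos: [0.6319, 0.2197, 0.1542]
tool_rot: [-0.583, -3.086, -0.003]
ft_force: [-3.5, -0.9, 5.9]
gripper_width: 0.0173
finger_force: 30.0
```

{"method": "play_rows", "body": {
  "xyz": [
    [-0.47,0.07,0],
    [-0.47,0.02,0],
    [0,0,0]
  ],
  "spin": [0,0,0]
}}

```text
t: 14.12
tcp_pos: [0.6408, 0.2175, 0.1541]
tool_rot: [-0.583, -3.086, -0.004]
ft_force: [-2.9, -0.1, 4.7]
gripper_width: 0.0174
finger_force: 30.0
```

{"method": "play_rows", "body": {
  "xyz": [
    [-0.47,-0.03,0],
    [-0.46,-0.08,0],
    [0,0,0]
  ],
  "spin": [0,0,0]
}}

```text
t: 14.5
tcp_pos: [0.6499, 0.2129, 0.1541]
tool_rot: [0.583, 3.086, 0.005]
ft_force: [-1.4, 2.4, 4.4]
gripper_width: 0.0171
finger_force: 30.0
```

{"method": "play_rows", "body": {
  "xyz": [
    [-0.45,-0.13,0],
    [-0.44,-0.18,0],
    [0,0,0]
  ],
  "spin": [0,0,0]
}}

```text
t: 14.88
tcp_pos: [0.658, 0.2062, 0.1542]
tool_rot: [0.584, 3.084, 0.004]
ft_force: [2.2, 5.2, 1.5]
gripper_width: 0.0172
finger_force: 30.0
```

{"method": "play_rows", "body": {
  "xyz": [
    [-0.42,-0.22,0],
    [-0.39,-0.26,0],
    [0,0,0]
  ],
  "spin": [0,0,0]
}}

```text
t: 15.25
tcp_pos: [0.662, 0.2016, 0.1541]
tool_rot: [-0.582, -3.085, -0.01]
ft_force: [-1.8, 10.7, 3.1]
gripper_width: 0.0171
finger_force: 30.0
```

{"method": "play_rows", "body": {
  "xyz": [
    [-0.36,-0.3,0],
    [-0.33,-0.34,0],
    [0,0,0]
  ],
  "spin": [0,0,0]
}}

```text
t: 15.62
tcp_pos: [0.6633, 0.1999, 0.1539]
tool_rot: [-0.577, -3.08, -0.026]
ft_force: [-6.3, 22.2, 4.2]
gripper_width: 0.0173
finger_force: 30.0
```

The wheel hit the stop at a handle angle of about 37–38°: force is up to 22 N and the motion has ended. I'll unload it and get the reverse-circle table.

{"method": "play_rows", "body": {
  "xyz": [
    [0.33,0.34,0],
    [0.21,0.42,0],
    [0.39,0.26,0],
    [0.13,0.08,0],
    [0,0,0]
  ],
  "spin": [0,0,0,0,0]
}}

```text
t: 16.25
tcp_pos: [0.6614, 0.2026, 0.154]
tool_rot: [0.585, 3.085, -0.001]
ft_force: [1.7, 0.8, 1.4]
gripper_width: 0.0174
finger_force: 30.0
```

```bash
python3 - <<'E'
import numpy as np
p=np.radians(119-np.arange(0,361,12)); P=4.5*np.c_[np.cos(p),np.sin(p)]
d=np.diff(P.round(2),axis=0).round(2)
d=np.c_[d,-.01*np.ones(30)]
print(d[:15].tolist());print(d[15:].tolist())
E
```

```text
[[0.86, 0.36, -0.01], [0.93, 0.18, -0.01], [0.94, -0.01, -0.01], [0.92, -0.22, -0.01], [0.85, -0.39, -0.01], [0.75, -0.57, -0.01], [0.62, -0.71, -0.01], [0.45, -0.82, -0.01], [0.28, -0.9, -0.01], [0.08, -0.94, -0.01], [-0.12, -0.93, -0.01], [-0.3, -0.89, -0.01], [-0.49, -0.81, -0.01], [-0.64, -0.69, -0.01], [-0.77, -0.54, -0.01]]
[[-0.86, -0.36, -0.01], [-0.93, -0.18, -0.01], [-0.94, 0.01, -0.01], [-0.92, 0.22, -0.01], [-0.85, 0.39, -0.01], [-0.75, 0.57, -0.01], [-0.62, 0.71, -0.01], [-0.45, 0.82, -0.01], [-0.28, 0.9, -0.01], [-0.08, 0.94, -0.01], [0.12, 0.93, -0.01], [0.3, 0.89, -0.01], [0.49, 0.81, -0.01], [0.64, 0.69, -0.01], [0.77, 0.54, -0.01]]
```

{"method": "play_rows", "body": {
  "xyz": [
    [0.86,0.36,-0.01],
    [0.93,0.18,-0.01],
    [0.94,-0.01,-0.01],
    [0.92,-0.22,-0.01],
    [0.85,-0.39,-0.01],
    [0.75,-0.57,-0.01],
    [0.62,-0.71,-0.01],
    [0.45,-0.82,-0.01],
    [0.28,-0.9,-0.01],
    [0.08,-0.94,-0.01],
    [-0.12,-0.93,-0.01],
    [-0.3,-0.89,-0.01],
    [-0.49,-0.81,-0.01],
    [-0.64,-0.69,-0.01],
    [-0.77,-0.54,-0.01]
  ],
  "spin": [0,0,0,0,0,0,0,0,0,0,0,0,0,0,0]
}}

```text
t: 18.12
tcp_pos: [0.5897, 0.1479, 0.1553]
tool_rot: [-0.583, -3.083, -0.006]
ft_force: [1.5, 5.8, 0.4]
gripper_width: 0.0169
finger_force: 30.0
```

{"method": "play_rows", "body": {
  "xyz": [
    [-0.86,-0.36,-0.01],
    [-0.93,-0.18,-0.01],
    [-0.94,0.01,-0.01],
    [-0.92,0.22,-0.01],
    [-0.85,0.39,-0.01],
    [-0.75,0.57,-0.01],
    [-0.62,0.71,-0.01],
    [-0.45,0.82,-0.01],
    [-0.28,0.9,-0.01],
    [-0.08,0.94,-0.01],
    [0.12,0.93,-0.01],
    [0.3,0.89,-0.01],
    [0.49,0.81,-0.01],
    [0.64,0.69,-0.01],
    [0.77,0.54,-0.01]
  ],
  "spin": [0,0,0,0,0,0,0,0,0,0,0,0,0,0,0]
}}

```text
t: 20.0
tcp_pos: [0.6608, 0.2037, 0.1571]
tool_rot: [0.584, 3.085, -0.001]
ft_force: [0.2, -5.4, -0.8]
gripper_width: 0.017
finger_force: 30.0
```

{"method": "play_rows", "body": {
  "xyz": [
    [0.86,0.36,-0.01],
    [0.93,0.18,-0.01],
    [0.94,-0.01,-0.01],
    [0.92,-0.22,-0.01],
    [0.85,-0.39,-0.01],
    [0.75,-0.57,-0.01],
    [0.62,-0.71,-0.01],
    [0.45,-0.82,-0.01],
    [0.28,-0.9,-0.01],
    [0.08,-0.94,-0.01],
    [-0.12,-0.93,-0.01],
    [-0.3,-0.89,-0.01],
    [-0.49,-0.81,-0.01],
    [-0.64,-0.69,-0.01],
    [-0.77,-0.54,-0.01]
  ],
  "spin": [0,0,0,0,0,0,0,0,0,0,0,0,0,0,0]
}}

```text
t: 21.88
tcp_pos: [0.5905, 0.147, 0.1586]
tool_rot: [-0.583, -3.085, -0.004]
ft_force: [1.0, 5.4, -2.3]
gripper_width: 0.0169
finger_force: 30.0
```

{"method": "play_rows", "body": {
  "xyz": [
    [-0.86,-0.36,-0.01],
    [-0.93,-0.18,-0.01],
    [-0.94,0.01,-0.01],
    [-0.92,0.22,-0.01],
    [-0.85,0.39,-0.01],
    [-0.75,0.57,-0.01],
    [-0.62,0.71,-0.01],
    [-0.45,0.82,-0.01],
    [-0.28,0.9,-0.01],
    [-0.08,0.94,-0.01],
    [0.12,0.93,-0.01],
    [0.3,0.89,-0.01],
    [0.49,0.81,-0.01],
    [0.64,0.69,-0.01],
    [0.77,0.54,-0.01],
    [0,0,0]
  ],
  "spin": [0,0,0,0,0,0,0,0,0,0,0,0,0,0,0,0]
}}

```text
t: 23.88
tcp_pos: [0.6608, 0.2036, 0.1601]
tool_rot: [0.583, 3.086, -0.001]
ft_force: [-1.1, -3.8, -1.0]
gripper_width: 0.0171
finger_force: 30.0
```

```bash
python3 - <<'E'
from h import *
c=cam('side'); save(c,'g.png'); s=state(); print(s['tcp_pos'],s['ft_force'],s['finger_force'])
E
```

```text
[0.66079233 0.20363325 0.16014397] [-0.72036282 -2.98300589 -0.09697515] 29.99978357751388
```

View pics/g.png

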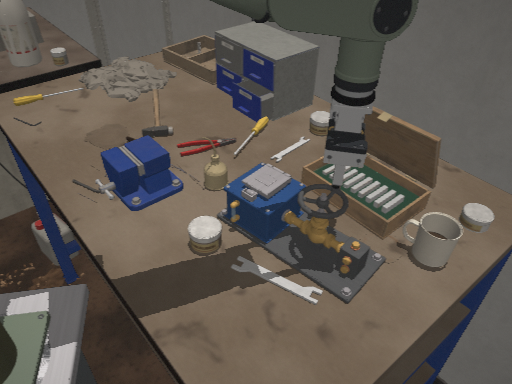

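The cap at (268,180) is shut, the gripper holds the handle near (335,185), and the can, spanner and tin haven't moved.

```bash
python3 -c "
from workcell import job
print(job.job_done())"
```

```text
the job is handed in; nothing more can be done
None
```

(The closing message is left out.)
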